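Set a box against the flip stop of a labelling guide

TASK

On the labelling guide, flip the wide paddle stop fully down across the lane, and leave the thin rod stop standing up. Then push the white tip box along the lane until its end rests against the lowered paddle, lying flat in the lane along the fence, and let go of it.

Things in the scene. Friction and masses are not known exactly. Their poses are not given: they have to be found in the camera images.
- tip_box: white lidded tip box, 127 mm long (its y) x 48 wide x 38 high, 60 g; origin: centre of its underside. It lies lengthwise in the guide's lane, on the -y side of both stops (mount axes), and slides freely; push it to +y. Pushed home, its end is at y = -12 mm of the paddle's mount, its centre at -76 mm.
- paddle_mount: fixed mount of the wide paddle stop. Origin: on the lane's bed (8 mm above the bench) at the foot of the fence face, mid paddle. z up, y along the fence, x away from the robot. Lane: x = 0 (fence face) to -56 mm (lip, 6 mm high). Fence 12 mm thick, 22 high above the bed; behind it the mount reaches x = +32 mm; it is under 40 mm high. Hinge axis along y at x = +6, z = +32 mm.
- paddle_flag (a joint): the paddle, rad: 0 = up (8 deg past upright, over the fence, tip 116 mm above the bed), 1.71 = down, level across the lane, top 35 mm above the bed. Flat arm 85 mm long from the hinge, 24 wide, 6 thick; the block on it fills the lane when down. Stiff hinge, stays where left; 1 to 2 N move it: push from behind towards the robot, then down from above.
- rod_tip (a point): free end of the other stop, a thin rod 8 mm thick and 85 mm long with two pins, hinged on the same fence in the same way, 90 mm from the paddle to one side or the other. It stands up, this end about 124 mm above the bench; the box passes beneath it.

How it is judged:
On the way:
1. the paddle is down while the box is still well short of it (value of joint paddle_flag above 1.54 rad and y of tip_box in the frame of paddle_mount below -0.1 m), for 0.2 s.
At the end, for the whole second after the job is handed in: The paddle is down (within 10 degrees of level), the tip box lies flat and at rest in the lane, along the fence within 10 degrees, its end within 12 mm of the paddle, and the rod stop still stands up (its tip more than 110 mm above the bench) (value of joint paddle_flag above 1.54 rad and y of tip_box in the frame of paddle_mount between -0.088 and -0.07 m and x of tip_box in the frame of paddle_mount between -0.04 and -0.015 m and z of tip_box in the frame of paddle_mount below 0.006 m and angle between the y axis of tip_box and the y axis of paddle_mount, either way round below 0.17 rad and angle between tip_box's own z axis and vertical below 0.1 rad and height (world z) of rod_tip above 0.11 m and linear speed of tip_box below 0.02 m/s); the robot touches nothing.
It fails at once if the rod stop is flipped down (height (world z) of rod_tip below 0.095 m).
It also fails if it takes over 54 s, if anything falls off the work surface, if the arm or the gripper's body presses on something with over 40 N, if the wrist force passes 120 N, or if a joint passes its speed limit or range.

ROBOT

A 7-joint arm with a two-finger parallel gripper is mounted at the origin on a cart in front of the work surface, level with it; the furniture and walls round the work are solid. World frame = base frame: x ahead of the robot, y to its left, z up, the work surface at z = 0. Lengths are in m, angles in rad, forces in N, time in s.
With the tool pointing down it reaches from about 0.425 to 0.925 m from the base axis. Payload 6.8 kg.
Tool frame: the origin (TCP) lies midway between the tips of the shut fingers; the grasp point (between the pads) lies 19 mm behind it; z points along the fingers, y is the line along which they close (so a half turn about z gives the same grasp; the last joint's range is limited). The gripper opens to 85 mm and grips with 20 to 120 N. Pads are 22 mm wide; open, the fingers measure 114 mm over their backs; the gripper's body (76 mm by 85 mm) begins 54 mm behind the grasp point. The pads swing forward as they close: fully open they stand 13 mm farther back than shut.
Start: joints at [1.09, 0.477, 0.022, 1.555, -0.011, 1.109, -0.083], TCP at [0.246, -0.629, 0.231] pointing down, gripper open.
Joint ranges: [-2.96, 2.96], [-0.34, 2.1], [-1.41, 1.46], [0.24, 2.44], [-1.37, 4.51], [0.17, 1.92], [-2.96, 2.96]. Speed limits (rad/s): [2.39, 2.39, 3.14, 3.14, 3.14, 3.14, 3.14].

INTERFACE

Orientations are given as a unit quaternion [w, x, y, z].
In Python, from station import bot gives the robot as it stands.
- The arm moves only by the tool jog_arm, never from a script. Its argument "rows" is a list of rows, each an object of numbers: "fingers": the finger opening in mm, from 0 to 85.4; "x", "y", "z": the shift along the tool's x, y, z in mm; "ax", "ay", "az": the turn, a rotation vector about the tool's x, y, z in degrees. A call has exactly 8 rows; each row shifts and turns the commanded pose from where the row before left it, along the tool's axes as they then stand; what a row does not reach is not made up. A row lasts 1/10 s, in which the tool goes at most 50 mm and 8.59 degrees, less where a joint would pass 70% of its speed; a pose out of reach is approached as far as the arm can. A call with a gripper value outside its range is refused whole. The fingers move at their own pace and stop on an object; "force" is the grip in N (left out, the last holds). Time passes only in rows, so rows that do not move let the fingers close, or fill a call up. It gives the time, the measured TCP pose, the force, the opening and the grip force at its end, in the units of the state.
- bot.get_obs(): the state, without advancing time (a new reading comes with each control period).
- bot.read_camera(name): name is "scene" or "top" or "wrist"; returns a dict with "pixels" (400x640x3 uint8, red, green, blue), "vertical_fov" (degrees; the focal length in pixels is half the picture's height over the tangent of half this angle, whatever the lens; pixels are square), "cx", "cy" (the principal point, pixels), "world_from_camera" (4x4, takes a point from camera to world coordinates). Camera axes: x right, y down, z forward; pixel columns grow to the right and rows downward; lengths in m; the calibration is good to about 2 mm. The wrist camera is an equidistant fisheye: a pixel r from the principal point sees the ray r / f radians off the axis. A picture is of the moment at which its call begins. There is no depth.
- bot.hand_in(): hands the job in; it is judged then, once.
The state is a dict: "t": time; "q": joint angles; "joint_vel": joint speeds; "joint_torque": joint torques, N m; "eef_pos": TCP position; "tool_rot": TCP orientation; "contact_force": force on the tool from outside, world axes, zero at the start; "torque": the same for the moment, N m; "gripper_width": opening from 0.0 (shut) to 1.0 (fully open); "grasp_force": force on a finger pad.
Only numpy, scipy, OpenCV 4.12 (cv2) and the standard library are available. Lean on these libraries where they do the work, as an engineer would, in place of code of your own. Each camera call takes 0.05 s, during which the arm holds its last target. There are 200 camera calls.

## Working session

There is one attempt and no reset: what is moved stays moved. The work goes in short steps, Python scripts to look and compute and a tool call to move; the robot and the scene stay as the last step left them, time stands still between calls to the robot, and variables do not carry over. Pictures are saved under pics/ and viewed, at most 13 in all, crops included, and the job is handed in when it is done.

Besides the shell and the picture viewer there is one more tool, called after "Call:" as name(argument=value, ...) on one line, values as JSON. jog_arm: Moves the arm, as the interface text tells. Its arguments: {"type":"object","properties":{"rows":{"type":"array","items":{"type":"object","properties":{"fingers":{"type":"number"},"x":{"type":"number"},"y":{"type":"number"},"z":{"type":"number"},"ax":{"type":"number"},"ay":{"type":"number"},"az":{"type":"number"}}}},"force":{"type":"number"}},"required":["rows"]}

```bash
ls; mkdir -p pics
cat > h.py <<'E'
import numpy as np, cv2
from station import bot
def cam(n,f=None):
    c=bot.read_camera(n); c['f']=200/np.tan(np.radians(c['vertical_fov'])/2)
    if f: cv2.imwrite('pics/'+f,c['pixels'][:,:,::-1])
    return c
def ray(c,u,v,fish=False):
    d=np.array([u-c['cx'],v-c['cy']],float)/c['f']
    if fish:
        r=np.hypot(*d); d3=np.array([*(d/r*np.sin(r)),np.cos(r)])
    else: d3=np.array([*d,1.])
    T=np.array(c['world_from_camera']); d3=T[:3,:3]@d3
    return T[:3,3],d3/np.linalg.norm(d3)
def onz(c,u,v,z,fish=False):
    o,d=ray(c,u,v,fish); return o+d*(z-o[2])/d[2]
E
python3 - <<'E'
from h import *
for n in('scene','top'):
    c=cam(n,n+'0.png'); print(n,c['f'],c['cx'],c['cy'],np.round(c['world_from_camera'],3))
o=bot.get_obs(); print(o['t'],o['eef_pos'],o['tool_rot'],o['contact_force'])
E
```

```text
pics
scene 381.18538094497814 323.1099498108028 192.02927586869666 [[-0.651 -0.346  0.675 -0.117]
 [-0.759  0.309 -0.574  0.632]
 [-0.01  -0.886 -0.464  0.506]
 [ 0.     0.     0.     1.   ]]
top 378.9305057208757 319.9319582850368 198.40402103865551 [[-0.012 -0.983  0.184  0.31 ]
 [-1.     0.015  0.011  0.114]
 [-0.014 -0.184 -0.983  0.92 ]
 [ 0.     0.     0.     1.   ]]
0.1 [ 0.2456287  -0.6281702   0.23044505] [-7.69971528e-04  9.82680362e-01  1.85306964e-01 -2.04429992e-04] [ 0.11174048  0.04995245 -0.50062769]
```

View pics/scene0.png

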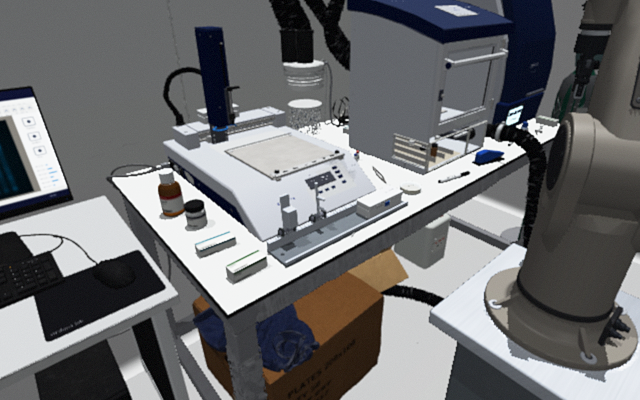

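View pics/top0.png

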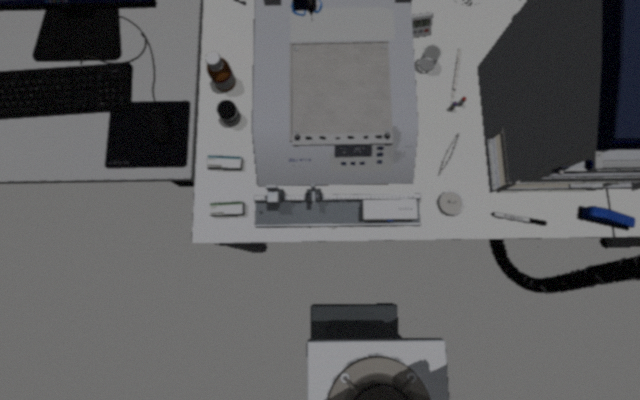

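The scene view shows the guide in front of the white instrument, with the box at its right (-y) end around scene (380,203) and top (390,209). The two stops are at top columns ~274 and ~313. I'll zoom in to tell them apart.

Run:
```python
from h import *
a=cv2.imread('pics/scene0.png')[170:270,255:415]; b=cv2.imread('pics/top0.png')[175:235,245:430]
a=cv2.resize(a,(560,350),interpolation=3); b=cv2.resize(b,(740,240),interpolation=3)
im=np.zeros((590,740,3),np.uint8); im[:350,:560]=a; im[350:]=np.clip(b*1.3,0,255); cv2.imwrite('pics/z0.png',im)
```

```text
(no output)
```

View pics/z0.png

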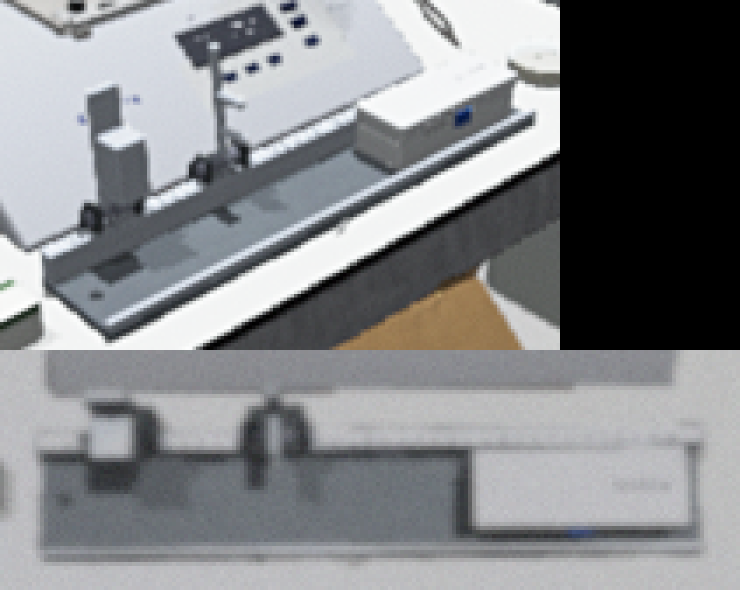

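Run:
```python
from h import *
c=cam('top'); s=cam('scene')
Z=lambda X,Y,z:np.round(onz(c,245+X/4,175+(Y-350)/4,z),4)
S=lambda X,Y,z:np.round(onz(s,255+X/3.5,170+Y/3.5,z),4)
print('fence front top edge',[Z(X,452,.030) for X in(50,200,400)])
print('lip inner',[Z(X,542,.014) for X in(50,300,690)])
print('lip outer',[Z(X,556,.0) for X in(50,300,690)])
print('guide ends',Z(40,500,.008),Z(698,500,.008))
print('instr front edge',Z(50,388,0.03),Z(650,384,.03), Z(50,388,0.08),Z(650,384,.08))
print('box top corners',[Z(X,Y,.046) for X,Y in((473,448),(688,446),(473,527),(688,533))])
print('paddle block top L/R',Z(90,405,.10),Z(134,405,.10),'tip',Z(90,403,.124),Z(130,403,.124))
print('rod tip',Z(273,402,.124))
print('scene: paddle tip L,R',S(88,90,.124),S(121,85,.124),'rod tip',S(213,45,.124))
print('scene fence top edge',S(43,258,.03),S(350,128,.03),'bed/lip corners',S(107,325,.014),S(530,112,.014))
print('scene box top',S(357,104,.046),S(515,75,.046),S(402,135,.046))
```

```text
fence front top edge [array([0.4742, 0.2742, 0.03  ]), array([0.4729, 0.1844, 0.03  ]), array([0.4711, 0.0651, 0.03  ])]
lip inner [array([0.4221, 0.2761, 0.014 ]), array([0.42  , 0.1256, 0.014 ]), array([ 0.4167, -0.1078,  0.014 ])]
lip outer [array([0.4152, 0.2784, 0.    ]), array([0.4131, 0.1259, 0.    ]), array([ 0.4098, -0.1107,  0.    ])]
guide ends [0.4486 0.2837 0.008 ] [ 0.4429 -0.1156  0.008 ]
instr front edge [0.5134 0.2749 0.03  ] [ 0.5103 -0.0857  0.03  ] [0.502  0.2659 0.08  ] [ 0.4991 -0.0744  0.08  ]
box top corners [array([0.47  , 0.0233, 0.046 ]), array([ 0.4693, -0.1021,  0.046 ]), array([0.4234, 0.0248, 0.046 ]), array([ 0.4182, -0.0991,  0.046 ])]
paddle block top L/R [0.4875 0.2399 0.1   ] [0.4871 0.2155 0.1   ] tip [0.4834 0.2363 0.124 ] [0.483  0.2147 0.124 ]
rod tip [0.4824 0.1378 0.124 ]
scene: paddle tip L,R [0.487  0.2389 0.124 ] [0.4789 0.22   0.124 ] rod tip [0.4839 0.1428 0.124 ]
scene fence top edge [0.4743 0.2883 0.03  ] [0.463 0.035 0.03 ] bed/lip corners [0.4122 0.2859 0.014 ] [ 0.4097 -0.1035  0.014 ]
scene box top [0.4647 0.0269 0.046 ] [ 0.4184 -0.0922  0.046 ] [0.4131 0.0353 0.046 ]
```

The paddle is the left (+y) stop, centred about y≈0.228, with the fence face at x≈0.473. The rod is at y≈0.140, and the box spans y≈-0.10 to 0.024. First I square the yaw, shut the fingers and travel.

Call:
jog_arm(rows=[{"fingers":0,"az":5.4},{"fingers":0,"az":5.4},{"fingers":0,"az":5.4},{"fingers":0,"az":5.2},{"fingers":0,"x":11,"y":-34},{"fingers":0,"x":11,"y":-34},{"fingers":0,"x":11,"y":-34},{"fingers":0,"x":11,"y":-34}], force=40)

```text
invalid input
```

Call:
jog_arm(rows=[{"x":11,"y":-34},{"x":11,"y":-34},{"x":11,"y":-34},{"x":11,"y":-34},{"x":11,"y":-34},{"x":11,"y":-34},{"x":11,"y":-34},{"x":11,"y":-34}])

```text
invalid input
```

Call:
jog_arm(rows=[{"fingers":0,"x":0,"y":0,"z":0,"ax":0,"ay":0,"az":5.4},{"fingers":0,"x":0,"y":0,"z":0,"ax":0,"ay":0,"az":5.4},{"fingers":0,"x":0,"y":0,"z":0,"ax":0,"ay":0,"az":5.4},{"fingers":0,"x":0,"y":0,"z":0,"ax":0,"ay":0,"az":5.2},{"fingers":0,"x":11,"y":-34,"z":0,"ax":0,"ay":0,"az":0},{"fingers":0,"x":11,"y":-34,"z":0,"ax":0,"ay":0,"az":0},{"fingers":0,"x":11,"y":-34,"z":0,"ax":0,"ay":0,"az":0},{"fingers":0,"x":11,"y":-34,"z":0,"ax":0,"ay":0,"az":0}], force=40)

```text
t: 1.0
eef_pos: [0.2902, -0.4912, 0.2311]
tool_rot: [-0.0, 1.0, -0.0, -0.0]
contact_force: [0.9, 0.2, 0.9]
gripper_width: -0.001
grasp_force: 0.0
```

Call:
jog_arm(rows=[{"fingers":0,"x":14,"y":-40,"z":0,"ax":0,"ay":0,"az":0},{"fingers":0,"x":14,"y":-40,"z":0,"ax":0,"ay":0,"az":0},{"fingers":0,"x":14,"y":-40,"z":0,"ax":0,"ay":0,"az":0},{"fingers":0,"x":14,"y":-40,"z":0,"ax":0,"ay":0,"az":0},{"fingers":0,"x":14,"y":-40,"z":0,"ax":0,"ay":0,"az":0},{"fingers":0,"x":14,"y":-40,"z":0,"ax":0,"ay":0,"az":0},{"fingers":0,"x":14,"y":-40,"z":0,"ax":0,"ay":0,"az":0},{"fingers":0,"x":14,"y":-40,"z":0,"ax":0,"ay":0,"az":0}], force=40)

```text
t: 1.8
eef_pos: [0.4024, -0.1711, 0.2315]
tool_rot: [0.0, 1.0, -0.0, 0.0]
contact_force: [1.2, 0.1, 0.1]
gripper_width: 0.001
grasp_force: 0.0
```

Call:
jog_arm(rows=[{"fingers":0,"x":13,"y":-40,"z":0,"ax":0,"ay":0,"az":0},{"fingers":0,"x":13,"y":-40,"z":0,"ax":0,"ay":0,"az":0},{"fingers":0,"x":13,"y":-40,"z":0,"ax":0,"ay":0,"az":0},{"fingers":0,"x":13,"y":-40,"z":0,"ax":0,"ay":0,"az":0},{"fingers":0,"x":13,"y":-40,"z":0,"ax":0,"ay":0,"az":0},{"fingers":0,"x":13,"y":-40,"z":0,"ax":0,"ay":0,"az":0},{"fingers":0,"x":13,"y":-40,"z":0,"ax":0,"ay":0,"az":0},{"fingers":0,"x":13,"y":-40,"z":0,"ax":0,"ay":0,"az":0}], force=40)

```text
t: 2.6
eef_pos: [0.5067, 0.1487, 0.2313]
tool_rot: [0.0, 1.0, -0.001, 0.0]
contact_force: [0.0, -0.8, -0.3]
gripper_width: 0.0
grasp_force: 0.0
```

Run:
```python
from h import *
print(bot.get_obs()['eef_pos'])
c=cam('wrist','w1.png'); print(c['f'],c['cx'],c['cy'],np.round(c['world_from_camera'],3))
```

```text
[0.50670609 0.1486611  0.23131195]
309.70691628693146 323.50952905039657 202.88604483298133 [[ 0.    -0.962 -0.275  0.577]
 [-1.    -0.    -0.     0.149]
 [ 0.     0.275 -0.962  0.375]
 [ 0.     0.     0.     1.   ]]
```

View pics/w1.png

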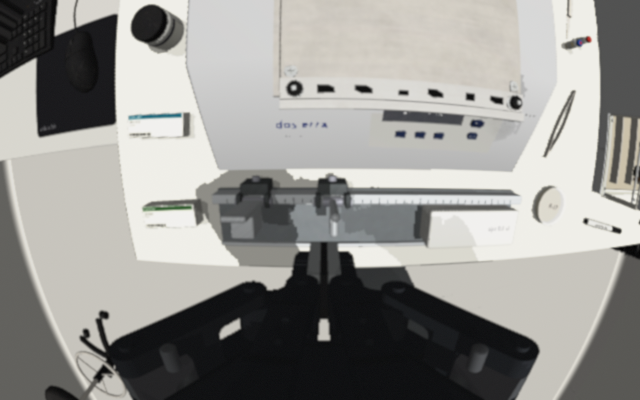

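The wrist view shows the paddle hinge near (256,190), with its tip around (237,228). The rod hinge is near (332,190), and the instrument's front edge is at row ~168. I'll triangulate that edge and refine the paddle's y.

Run:
```python
from h import *
w=cam('wrist'); t=cam('top'); s=cam('scene')
W=lambda u,v,z:np.round(onz(w,u,v,z,True),3)
for z in(0,.03,.06,.09): print('instr edge z',z,'wrist',W(260,168,z),W(350,169,z),'top',onz(t,257,184.5,z).round(3))
print('paddle hinge',W(243,188,.04),W(270,188,.04),'rod hinge',W(318,188,.04),W(348,188,.04))
print('rod tip',W(335,222,.12),W(335,235,.12))
print('fence top front',W(230,203,.03),W(400,203,.03),'box end',W(426,208,.046),W(518,208,.046),W(427,246,.046),W(517,247,.046))
im=w['pixels'][150:270,200:400]; cv2.imwrite('pics/w1z.png',cv2.resize(im,(800,480),interpolation=3)[:,:,::-1])
```

```text
instr edge z 0 wrist [0.516 0.238 0.   ] [0.515 0.126 0.   ] top [0.52  0.282 0.   ]
instr edge z 0.03 wrist [0.521 0.231 0.03 ] [0.52  0.128 0.03 ] top [0.513 0.276 0.03 ]
instr edge z 0.06 wrist [0.526 0.225 0.06 ] [0.525 0.131 0.06 ] top [0.507 0.271 0.06 ]
instr edge z 0.09 wrist [0.531 0.218 0.09 ] [0.53  0.133 0.09 ] top [0.5   0.265 0.09 ]
paddle hinge [0.499 0.25  0.04 ] [0.5   0.218 0.04 ] rod hinge [0.5   0.164 0.04 ] [0.5   0.131 0.04 ]
rod tip [0.488 0.148 0.12 ] [0.476 0.147 0.12 ]
fence top front [0.479 0.27  0.03 ] [0.481 0.068 0.03 ] box end [0.479 0.04  0.046] [ 0.48  -0.091  0.046] [0.432 0.033 0.046] [ 0.425 -0.102  0.046]
```

View pics/w1z.png

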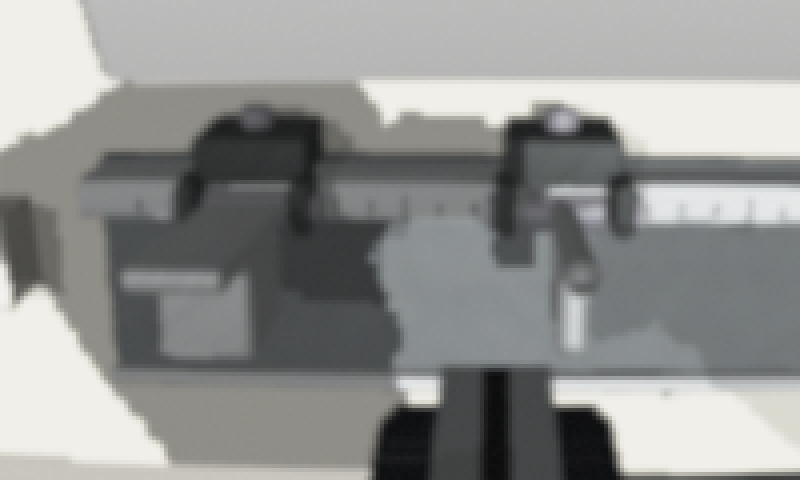

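Run:
```python
from h import *
w=cam('wrist')
W=lambda X,Y,z:np.round(onz(w,200+X/4,150+Y/4,z,True),3)
print('brackets',W(178,190,.035),W(318,190,.035),W(495,190,.035),W(638,190,.035))
print('paddle tip back edge',W(122,270,.123),W(225,270,.123),'block',W(160,292,.1),W(248,292,.1),'rod tip',W(583,275,.123))
```

```text
brackets [0.486 0.24  0.035] [0.486 0.198 0.035] [0.486 0.148 0.035] [0.486 0.107 0.035]
paddle tip back edge [0.491 0.23  0.123] [0.491 0.207 0.123] block [0.478 0.228 0.1  ] [0.478 0.207 0.1  ] rod tip [0.49  0.129 0.123]
```

Run:
```python
from h import *
for i in range(3):
    w=cam('wrist'); print(w['cx'],w['cy'],w['f'],np.array(w['world_from_camera'])[:3].round(4).tolist(), bot.get_obs()['eef_pos'].round(4), onz(w,244.5,197.5,.035,True),onz(w,243,188,.04,True))
```

```text
323.50952905039657 202.88604483298133 309.70691628693146 [[0.0006, -0.9613, -0.2756, 0.5765], [-1.0, -0.0003, -0.0009, 0.1467], [0.0008, 0.2756, -0.9613, 0.3742]] [0.5061 0.1457 0.231 ] [0.48567113 0.23797639 0.035     ] [0.49816199 0.23767424 0.04      ]
323.50952905039657 202.88604483298133 309.70691628693146 [[-0.0008, -0.9613, -0.2755, 0.5765], [-1.0, 0.0011, -0.0008, 0.1459], [0.001, 0.2755, -0.9613, 0.3743]] [0.5062 0.1454 0.2311] [0.48585135 0.23722732 0.035     ] [0.49834193 0.23690994 0.04      ]
323.50952905039657 202.88604483298133 309.70691628693146 [[-0.0015, -0.9614, -0.2752, 0.5765], [-1.0, 0.0017, -0.0005, 0.1456], [0.001, 0.2752, -0.9614, 0.3744]] [0.5063 0.1454 0.2312] [0.4860022  0.23699934 0.035     ] [0.49849422 0.2366745  0.04      ]
```

The arm was still swinging when I took those pictures, so the early readings were a little off. With the matching camera poses, the paddle y≈0.228 agrees with the top view. Next I go behind the paddle.

Call:
jog_arm(rows=[{"fingers":0,"x":5,"y":-16,"z":0,"ax":0,"ay":0,"az":0},{"fingers":0,"x":5,"y":-18,"z":0,"ax":0,"ay":0,"az":0},{"fingers":0,"x":5,"y":-18,"z":0,"ax":0,"ay":0,"az":0},{"fingers":0,"x":5,"y":-18,"z":0,"ax":0,"ay":0,"az":0},{"fingers":0,"x":0,"y":-10,"z":0,"ax":0,"ay":0,"az":0},{"fingers":0,"x":0,"y":0,"z":0,"ax":0,"ay":0,"az":0},{"fingers":0,"x":0,"y":0,"z":0,"ax":0,"ay":0,"az":0},{"fingers":0,"x":0,"y":0,"z":0,"ax":0,"ay":0,"az":0}], force=40)

```text
t: 3.8
eef_pos: [0.5265, 0.2257, 0.2313]
tool_rot: [0.0, 1.0, -0.001, -0.0]
contact_force: [0.5, 0.9, -0.5]
gripper_width: 0.002
grasp_force: 0.0
```

Run:
```python
from h import *
w=cam('wrist','w2.png'); print(bot.get_obs()['eef_pos'].round(4),np.array(w['world_from_camera'])[:3,3].round(4))
im=w['pixels'][130:290,220:420]; cv2.imwrite('pics/w2z.png',cv2.resize(im,(700,560),interpolation=3)[:,:,::-1])
T=np.array(w['world_from_camera'])
for n,p in dict(TCP=(.526,.228,.231),pad_tip=(.494,.228,.124),fence=(.473,.228,.03),below=(.514,.228,.1)).items():
    q=T[:3,:3].T@(np.array(p)-T[:3,3]); r=np.hypot(q[0],q[1]); a=np.arctan2(r,q[2])*w['f']; u,v=w['cx']+a*q[0]/r,w['cy']+a*q[1]/r
    print(n,round((u-220)*3.5),round((v-130)*3.5))
```

```text
[0.5266 0.2258 0.2313] [0.5968 0.2259 0.3746]
TCP 347 450
pad_tip 353 375
fence 355 327
below 354 271
```

View pics/w2z.png

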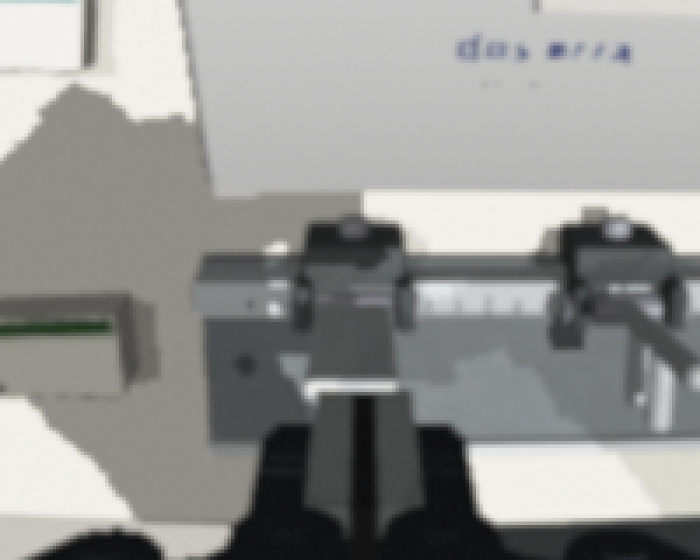

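The paddle tip is at crop (352,382), in line with the fingers (y within ~2 mm) and about 20 mm in front of them. Now I descend behind it and push.

Call:
jog_arm(rows=[{"fingers":0,"x":0,"y":0,"z":20,"ax":0,"ay":0,"az":0},{"fingers":0,"x":0,"y":-1,"z":25,"ax":0,"ay":0,"az":0},{"fingers":0,"x":0,"y":0,"z":25,"ax":0,"ay":0,"az":0},{"fingers":0,"x":0,"y":0,"z":25,"ax":0,"ay":0,"az":0},{"fingers":0,"x":0,"y":0,"z":20,"ax":0,"ay":0,"az":0},{"fingers":0,"x":0,"y":0,"z":15,"ax":0,"ay":0,"az":0},{"fingers":0,"x":0,"y":0,"z":5,"ax":0,"ay":0,"az":0},{"fingers":0,"x":0,"y":0,"z":0,"ax":0,"ay":0,"az":0}], force=40)

```text
t: 4.65
eef_pos: [0.5264, 0.2278, 0.096]
tool_rot: [0.0, 1.0, -0.0, -0.0]
contact_force: [0.4, 0.3, 0.8]
gripper_width: -0.003
grasp_force: 0.0
```

Call:
jog_arm(rows=[{"fingers":0,"x":-5,"y":0,"z":0,"ax":0,"ay":0,"az":0},{"fingers":0,"x":-8,"y":0,"z":0,"ax":0,"ay":0,"az":0},{"fingers":0,"x":-8,"y":0,"z":0,"ax":0,"ay":0,"az":0},{"fingers":0,"x":-8,"y":0,"z":0,"ax":0,"ay":0,"az":0},{"fingers":0,"x":-8,"y":0,"z":0,"ax":0,"ay":0,"az":0},{"fingers":0,"x":-8,"y":0,"z":0,"ax":0,"ay":0,"az":0},{"fingers":0,"x":-8,"y":0,"z":0,"ax":0,"ay":0,"az":0},{"fingers":0,"x":-7,"y":0,"z":0,"ax":0,"ay":0,"az":0}], force=40)

```text
t: 5.45
eef_pos: [0.4657, 0.2281, 0.0963]
tool_rot: [0.0, 1.0, -0.0, -0.0]
contact_force: [1.0, -0.4, -0.5]
gripper_width: -0.002
grasp_force: 0.4
```

Call:
jog_arm(rows=[{"fingers":0,"x":-6,"y":0,"z":2,"ax":0,"ay":0,"az":0},{"fingers":0,"x":-6,"y":0,"z":2,"ax":0,"ay":0,"az":0},{"fingers":0,"x":-6,"y":0,"z":2,"ax":0,"ay":0,"az":0},{"fingers":0,"x":-6,"y":0,"z":2,"ax":0,"ay":0,"az":0},{"fingers":0,"x":-6,"y":0,"z":3,"ax":0,"ay":0,"az":0},{"fingers":0,"x":-4,"y":0,"z":5,"ax":0,"ay":0,"az":0},{"fingers":0,"x":-4,"y":0,"z":5,"ax":0,"ay":0,"az":0},{"fingers":0,"x":0,"y":0,"z":5,"ax":0,"ay":0,"az":0}], force=40)

```text
t: 6.25
eef_pos: [0.4276, 0.2282, 0.0697]
tool_rot: [0.0, 1.0, -0.0, -0.0]
contact_force: [-0.2, -0.1, 0.4]
gripper_width: -0.001
grasp_force: 0.4
```

Run:
```python
from h import *
print(bot.get_obs()['contact_force'])
s=cam('scene','s1.png'); im=s['pixels'][150:270,245:415]; cv2.imwrite('pics/s1z.png',cv2.resize(im,(680,480),interpolation=3)[:,:,::-1])
```

```text
[-0.2477919  -0.09588842  0.39966201]
```

View pics/s1z.png

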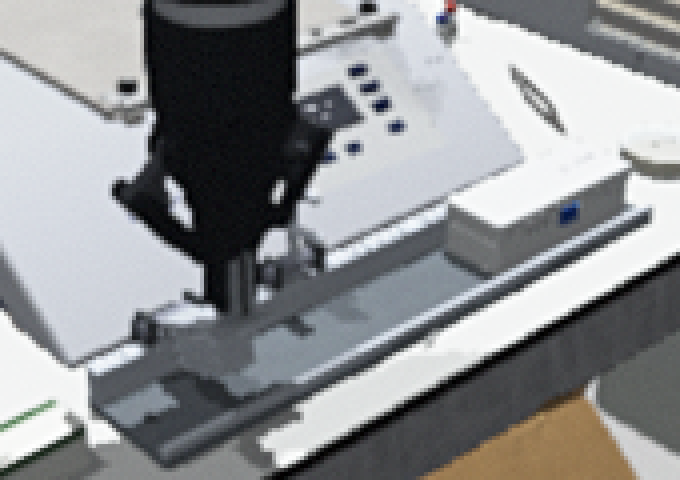

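The finger is on the paddle's upper side near crop (232,310), and the paddle is past halfway. Rod and box are untouched. I press straight down to the lane level.

Call:
jog_arm(rows=[{"fingers":0,"x":0,"y":0,"z":6,"ax":0,"ay":0,"az":0},{"fingers":0,"x":0,"y":0,"z":6,"ax":0,"ay":0,"az":0},{"fingers":0,"x":0,"y":0,"z":6,"ax":0,"ay":0,"az":0},{"fingers":0,"x":0,"y":0,"z":4,"ax":0,"ay":0,"az":0},{"fingers":0,"x":0,"y":0,"z":3,"ax":0,"ay":0,"az":0},{"fingers":0,"x":0,"y":0,"z":2,"ax":0,"ay":0,"az":0},{"fingers":0,"x":0,"y":0,"z":1,"ax":0,"ay":0,"az":0},{"fingers":0,"x":0,"y":0,"z":0,"ax":0,"ay":0,"az":0}], force=40)

```text
t: 7.1
eef_pos: [0.4283, 0.2282, 0.0429]
tool_rot: [0.0, 1.0, -0.0, -0.0]
contact_force: [-2.7, -1.6, 9.5]
gripper_width: 0.001
grasp_force: 4.6
```

The tool reads 9.5 N at z=0.0429, so the paddle is on its stop (top expected at 0.043). I lift, cross above the rod and get behind the box.

Call:
jog_arm(rows=[{"fingers":0,"x":0,"y":0,"z":-15,"ax":0,"ay":0,"az":0},{"fingers":0,"x":0,"y":0,"z":-30,"ax":0,"ay":0,"az":0},{"fingers":0,"x":0,"y":0,"z":-40,"ax":0,"ay":0,"az":0},{"fingers":0,"x":0,"y":0,"z":-40,"ax":0,"ay":0,"az":0},{"fingers":0,"x":2,"y":20,"z":-20,"ax":0,"ay":0,"az":0},{"fingers":0,"x":3,"y":35,"z":0,"ax":0,"ay":0,"az":0},{"fingers":0,"x":3,"y":40,"z":0,"ax":0,"ay":0,"az":0},{"fingers":0,"x":3,"y":40,"z":0,"ax":0,"ay":0,"az":0}], force=40)

```text
t: 7.9
eef_pos: [0.4395, 0.0919, 0.1877]
tool_rot: [-0.0, 1.0, 0.0, 0.001]
contact_force: [0.2, -0.0, -0.1]
gripper_width: -0.004
grasp_force: 0.0
```

Call:
jog_arm(rows=[{"fingers":0,"x":2,"y":40,"z":0,"ax":0,"ay":0,"az":0},{"fingers":0,"x":2,"y":40,"z":0,"ax":0,"ay":0,"az":0},{"fingers":0,"x":0,"y":40,"z":0,"ax":0,"ay":0,"az":0},{"fingers":0,"x":0,"y":40,"z":0,"ax":0,"ay":0,"az":0},{"fingers":0,"x":0,"y":35,"z":0,"ax":0,"ay":0,"az":0},{"fingers":0,"x":0,"y":22,"z":0,"ax":0,"ay":0,"az":0},{"fingers":0,"x":0,"y":0,"z":0,"ax":0,"ay":0,"az":0},{"fingers":0,"x":0,"y":0,"z":0,"ax":0,"ay":0,"az":0}], force=40)

```text
t: 8.7
eef_pos: [0.4432, -0.1237, 0.1873]
tool_rot: [-0.0, 1.0, -0.001, 0.0]
contact_force: [0.5, -0.3, -0.8]
gripper_width: 0.002
grasp_force: 0.0
```

Run:
```python
from h import *
w=cam('wrist','w3.png'); T=np.array(w['world_from_camera']); print(bot.get_obs()['eef_pos'].round(4),T[:3,3].round(4)); np.save('w3.npy',T)
im=w['pixels'][140:290,160:420]; cv2.imwrite('pics/w3z.png',cv2.resize(im,(780,450),interpolation=3)[:,:,::-1])
```

```text
[ 0.4433 -0.1229  0.1873] [ 0.5134 -0.1236  0.3307]
```

View pics/w3z.png

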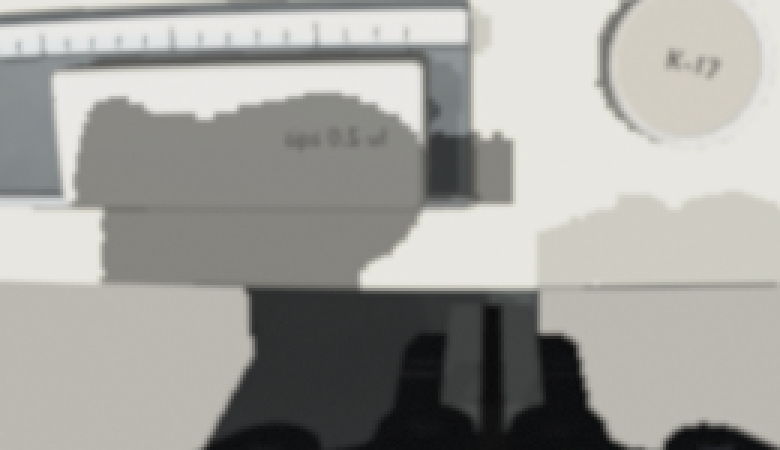

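The box's right end is at crop column ~423, with the fingers at ~492, so they are clear of its end. The lid sits well to the right at (680,65). Quick numbers next.

Run:
```python
from h import *
w=cam('wrist'); w['world_from_camera']=np.load('w3.npy')
W=lambda X,Y,z:np.round(onz(w,160+X/3,140+Y/3,z,True),4)
print('box',[W(*p,.046) for p in((52,72),(422,64),(63,200),(422,200))],'fence top front',W(10,55,.03),W(465,45,.03),'lid',W(603,60,.01),W(620,130,.01),'bed end',W(468,150,.008))
```

```text
box [array([0.4726, 0.0228, 0.046 ]), array([ 0.4722, -0.1023,  0.046 ]), array([0.4281, 0.0238, 0.046 ]), array([ 0.4283, -0.1016,  0.046 ])] fence top front [0.4772 0.048  0.03  ] [ 0.4761 -0.1152  0.03  ] lid [ 0.4685 -0.1628  0.01  ] [ 0.4435 -0.1695  0.01  ] bed end [ 0.4356 -0.1155  0.008 ]
```

Run:
```python
from h import *
print(bot.get_obs()['q'].round(2))
```

```text
[ 0.37  0.19 -0.26  2.08  0.06  0.87 -1.5 ]
```

Shut, the gripper's knuckles stand out about ±70 mm along its closing axis, which would come too near the rod. Joint 7 only has room one way, so I turn the tool -90° and the knuckles lie across the lane.

Call:
jog_arm(rows=[{"fingers":0,"x":0,"y":0,"z":0,"ax":0,"ay":0,"az":-8},{"fingers":0,"x":0,"y":0,"z":0,"ax":0,"ay":0,"az":-8},{"fingers":0,"x":0,"y":0,"z":0,"ax":0,"ay":0,"az":-8},{"fingers":0,"x":0,"y":0,"z":0,"ax":0,"ay":0,"az":-8},{"fingers":0,"x":0,"y":0,"z":0,"ax":0,"ay":0,"az":-8},{"fingers":0,"x":0,"y":0,"z":0,"ax":0,"ay":0,"az":-8},{"fingers":0,"x":0,"y":0,"z":0,"ax":0,"ay":0,"az":-8},{"fingers":0,"x":0,"y":0,"z":0,"ax":0,"ay":0,"az":-8}], force=40)

```text
t: 9.6
eef_pos: [0.4434, -0.1223, 0.1874]
tool_rot: [-0.0, 0.846, 0.533, 0.0]
contact_force: [-0.3, 0.5, -1.2]
gripper_width: -0.002
grasp_force: 0.0
```

Call:
jog_arm(rows=[{"fingers":0,"x":0,"y":0,"z":0,"ax":0,"ay":0,"az":-8},{"fingers":0,"x":0,"y":0,"z":0,"ax":0,"ay":0,"az":-8},{"fingers":0,"x":0,"y":0,"z":0,"ax":0,"ay":0,"az":-8},{"fingers":0,"x":0,"y":0,"z":0,"ax":0,"ay":0,"az":-2},{"fingers":0,"x":-2,"y":0,"z":0,"ax":0,"ay":0,"az":0},{"fingers":0,"x":0,"y":-2,"z":0,"ax":0,"ay":0,"az":0},{"fingers":0,"x":0,"y":0,"z":0,"ax":0,"ay":0,"az":0},{"fingers":0,"x":0,"y":0,"z":0,"ax":0,"ay":0,"az":0}], force=40)

```text
t: 10.4
eef_pos: [0.4412, -0.1256, 0.1873]
tool_rot: [0.0, 0.707, 0.707, -0.0]
contact_force: [-0.5, 0.3, 0.2]
gripper_width: -0.001
grasp_force: 0.0
```

Call:
jog_arm(rows=[{"fingers":0,"x":0,"y":0,"z":20,"ax":0,"ay":0,"az":0},{"fingers":0,"x":0,"y":0,"z":30,"ax":0,"ay":0,"az":0},{"fingers":0,"x":0,"y":0,"z":30,"ax":0,"ay":0,"az":0},{"fingers":0,"x":0,"y":0,"z":30,"ax":0,"ay":0,"az":0},{"fingers":0,"x":0,"y":0,"z":25,"ax":0,"ay":0,"az":0},{"fingers":0,"x":0,"y":0,"z":15,"ax":0,"ay":0,"az":0},{"fingers":0,"x":0,"y":0,"z":5,"ax":0,"ay":0,"az":0},{"fingers":0,"x":0,"y":0,"z":0,"ax":0,"ay":0,"az":0}], force=40)

```text
t: 11.2
eef_pos: [0.4411, -0.1256, 0.032]
tool_rot: [-0.0, 0.707, 0.707, -0.0]
contact_force: [-0.2, -0.6, 0.0]
gripper_width: -0.002
grasp_force: 0.0
```

Call:
jog_arm(rows=[{"fingers":0,"x":4,"y":0,"z":0,"ax":0,"ay":0,"az":0},{"fingers":0,"x":5,"y":0,"z":0,"ax":0,"ay":0,"az":0},{"fingers":0,"x":6,"y":0,"z":0,"ax":0,"ay":0,"az":0},{"fingers":0,"x":8,"y":0,"z":0,"ax":0,"ay":0,"az":0},{"fingers":0,"x":8,"y":0,"z":0,"ax":0,"ay":0,"az":0},{"fingers":0,"x":8,"y":0,"z":0,"ax":0,"ay":0,"az":0},{"fingers":0,"x":8,"y":0,"z":0,"ax":0,"ay":0,"az":0},{"fingers":0,"x":8,"y":0,"z":0,"ax":0,"ay":0,"az":0}], force=40)

```text
t: 12.0
eef_pos: [0.4413, -0.07, 0.0323]
tool_rot: [-0.0, 0.707, 0.707, -0.0]
contact_force: [0.9, -1.2, 0.2]
gripper_width: 0.002
grasp_force: 0.3
```

Call:
jog_arm(rows=[{"fingers":0,"x":8,"y":0,"z":0,"ax":0,"ay":0,"az":0},{"fingers":0,"x":8,"y":0,"z":0,"ax":0,"ay":0,"az":0},{"fingers":0,"x":8,"y":0,"z":0,"ax":0,"ay":0,"az":0},{"fingers":0,"x":8,"y":0,"z":0,"ax":0,"ay":0,"az":0},{"fingers":0,"x":8,"y":0,"z":0,"ax":0,"ay":0,"az":0},{"fingers":0,"x":8,"y":0,"z":0,"ax":0,"ay":0,"az":0},{"fingers":0,"x":8,"y":0,"z":0,"ax":0,"ay":0,"az":0},{"fingers":0,"x":8,"y":0,"z":0,"ax":0,"ay":0,"az":0}], force=40)

```text
t: 12.8
eef_pos: [0.4413, -0.0061, 0.0323]
tool_rot: [-0.0, 0.707, 0.707, -0.0]
contact_force: [0.6, -0.2, 0.0]
gripper_width: 0.001
grasp_force: 0.2
```

Call:
jog_arm(rows=[{"fingers":0,"x":8,"y":0,"z":0,"ax":0,"ay":0,"az":0},{"fingers":0,"x":8,"y":0,"z":0,"ax":0,"ay":0,"az":0},{"fingers":0,"x":8,"y":0,"z":0,"ax":0,"ay":0,"az":0},{"fingers":0,"x":8,"y":0,"z":0,"ax":0,"ay":0,"az":0},{"fingers":0,"x":7,"y":0,"z":0,"ax":0,"ay":0,"az":0},{"fingers":0,"x":5,"y":0,"z":0,"ax":0,"ay":0,"az":0},{"fingers":0,"x":4,"y":0,"z":0,"ax":0,"ay":0,"az":0},{"fingers":0,"x":2,"y":0,"z":0,"ax":0,"ay":0,"az":0}], force=40)

```text
t: 13.6
eef_pos: [0.4414, 0.0436, 0.0323]
tool_rot: [0.0, 0.707, 0.707, 0.0]
contact_force: [1.2, -0.7, -1.2]
gripper_width: -0.002
grasp_force: 0.2
```

Run:
```python
from h import *
o=bot.get_obs(); print(o['eef_pos'].round(4),o['contact_force'].round(1))
s=cam('scene','s2.png'); im=s['pixels'][150:270,245:415]; cv2.imwrite('pics/s2z.png',cv2.resize(im,(680,480),interpolation=3)[:,:,::-1])
```

```text
[0.4414 0.0436 0.0323] [ 1.2 -0.7 -1.2]
```

View pics/s2z.png

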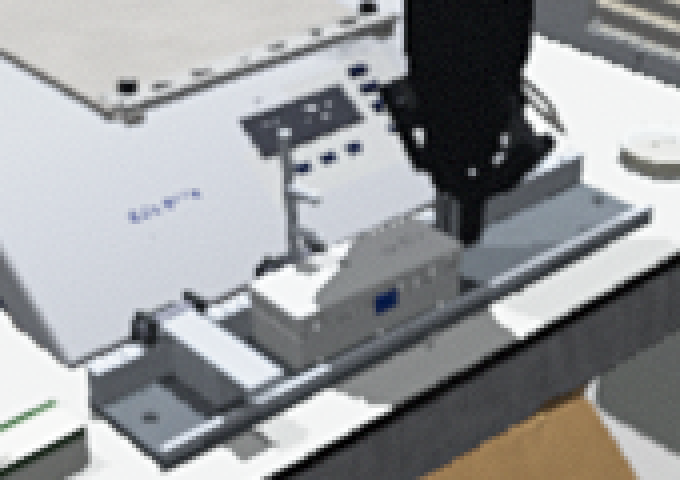

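The scene shows the paddle level across the lane at (215,345), the rod upright at (290,190), and the box about 35 mm short of the paddle. I keep pushing, slowing toward contact.

Call:
jog_arm(rows=[{"fingers":0,"x":4,"y":0,"z":0,"ax":0,"ay":0,"az":0},{"fingers":0,"x":5,"y":0,"z":0,"ax":0,"ay":0,"az":0},{"fingers":0,"x":5,"y":0,"z":0,"ax":0,"ay":0,"az":0},{"fingers":0,"x":4,"y":0,"z":0,"ax":0,"ay":0,"az":0},{"fingers":0,"x":4,"y":0,"z":0,"ax":0,"ay":0,"az":0},{"fingers":0,"x":3,"y":0,"z":0,"ax":0,"ay":0,"az":0},{"fingers":0,"x":2,"y":0,"z":0,"ax":0,"ay":0,"az":0},{"fingers":0,"x":1,"y":0,"z":0,"ax":0,"ay":0,"az":0}], force=40)

```text
t: 14.45
eef_pos: [0.4413, 0.0714, 0.0323]
tool_rot: [0.0, 0.707, 0.707, -0.0]
contact_force: [0.7, -0.4, 0.3]
gripper_width: 0.003
grasp_force: 0.2
```

Call:
jog_arm(rows=[{"fingers":0,"x":1,"y":0,"z":0,"ax":0,"ay":0,"az":0},{"fingers":0,"x":1,"y":0,"z":0,"ax":0,"ay":0,"az":0},{"fingers":0,"x":1,"y":0,"z":0,"ax":0,"ay":0,"az":0},{"fingers":0,"x":1,"y":0,"z":0,"ax":0,"ay":0,"az":0},{"fingers":0,"x":1,"y":0,"z":0,"ax":0,"ay":0,"az":0},{"fingers":0,"x":0,"y":0,"z":0,"ax":0,"ay":0,"az":0},{"fingers":0,"x":0,"y":0,"z":0,"ax":0,"ay":0,"az":0},{"fingers":0,"x":0,"y":0,"z":0,"ax":0,"ay":0,"az":0}], force=40)

```text
t: 15.25
eef_pos: [0.4414, 0.0762, 0.0323]
tool_rot: [-0.0, 0.707, 0.707, 0.0]
contact_force: [-0.5, -0.4, 0.0]
gripper_width: 0.006
grasp_force: 0.0
```

Call:
jog_arm(rows=[{"fingers":0,"x":1,"y":0,"z":0,"ax":0,"ay":0,"az":0},{"fingers":0,"x":1,"y":0,"z":0,"ax":0,"ay":0,"az":0},{"fingers":0,"x":1,"y":0,"z":0,"ax":0,"ay":0,"az":0},{"fingers":0,"x":1,"y":0,"z":0,"ax":0,"ay":0,"az":0},{"fingers":0,"x":0,"y":0,"z":0,"ax":0,"ay":0,"az":0},{"fingers":0,"x":0,"y":0,"z":0,"ax":0,"ay":0,"az":0},{"fingers":0,"x":0,"y":0,"z":0,"ax":0,"ay":0,"az":0},{"fingers":0,"x":0,"y":0,"z":0,"ax":0,"ay":0,"az":0}], force=40)

```text
t: 16.05
eef_pos: [0.4413, 0.0787, 0.0323]
tool_rot: [0.0, 0.708, 0.706, -0.001]
contact_force: [0.5, -5.6, 1.8]
gripper_width: -0.003
grasp_force: 2.7
```

Run:
```python
from h import *
o=bot.get_obs(); print(o['eef_pos'].round(4),o['contact_force'].round(1))
s=cam('scene','s3.png'); im=s['pixels'][180:270,250:380]; cv2.imwrite('pics/s3z.png',cv2.resize(im,(780,540),interpolation=3)[:,:,::-1])
```

```text
[0.4413 0.0787 0.0323] [ 0.5 -5.6  1.8]
```

View pics/s3z.png

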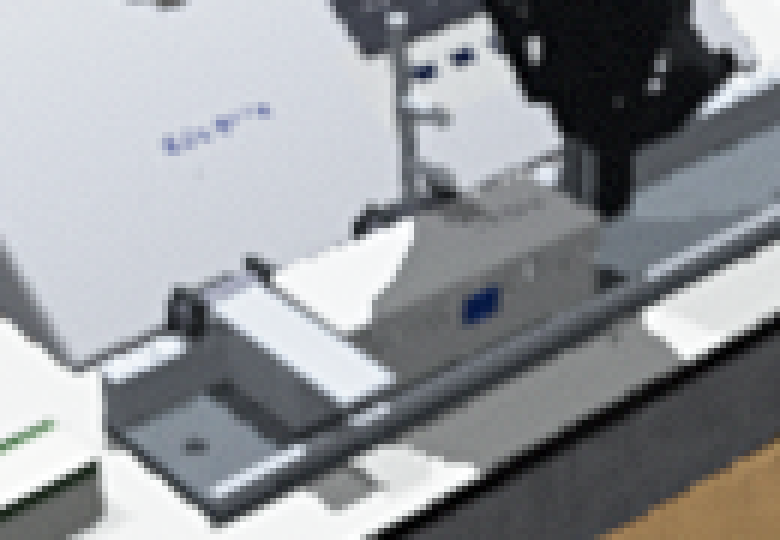

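The box end is against the paddle: 5.6 N at the predicted position, flat in the lane, with the rod upright at (400,110). I back off along -y, then raise.

Call:
jog_arm(rows=[{"fingers":0,"x":-3,"y":0,"z":0,"ax":0,"ay":0,"az":0},{"fingers":0,"x":-10,"y":0,"z":0,"ax":0,"ay":0,"az":0},{"fingers":0,"x":-20,"y":0,"z":0,"ax":0,"ay":0,"az":0},{"fingers":0,"x":-30,"y":0,"z":0,"ax":0,"ay":0,"az":0},{"fingers":0,"x":-30,"y":0,"z":-20,"ax":0,"ay":0,"az":0},{"fingers":0,"x":-20,"y":0,"z":-40,"ax":0,"ay":0,"az":0},{"fingers":0,"x":0,"y":0,"z":-40,"ax":0,"ay":0,"az":0},{"fingers":0,"x":0,"y":0,"z":-20,"ax":0,"ay":0,"az":0}], force=40)

```text
t: 16.9
eef_pos: [0.4424, -0.0338, 0.1552]
tool_rot: [0.001, 0.708, 0.706, 0.001]
contact_force: [-0.2, 0.5, 0.3]
gripper_width: 0.0
grasp_force: 0.0
```

Call:
jog_arm(rows=[{"fingers":0,"x":0,"y":0,"z":0,"ax":0,"ay":0,"az":0},{"fingers":0,"x":0,"y":0,"z":0,"ax":0,"ay":0,"az":0},{"fingers":0,"x":0,"y":0,"z":0,"ax":0,"ay":0,"az":0},{"fingers":0,"x":0,"y":0,"z":0,"ax":0,"ay":0,"az":0},{"fingers":0,"x":0,"y":0,"z":0,"ax":0,"ay":0,"az":0},{"fingers":0,"x":0,"y":0,"z":0,"ax":0,"ay":0,"az":0},{"fingers":0,"x":0,"y":0,"z":0,"ax":0,"ay":0,"az":0},{"fingers":0,"x":0,"y":0,"z":0,"ax":0,"ay":0,"az":0}], force=40)

```text
t: 17.7
eef_pos: [0.4413, -0.0327, 0.1522]
tool_rot: [-0.0, 0.707, 0.707, -0.0]
contact_force: [0.2, 1.0, 0.3]
gripper_width: -0.003
grasp_force: 0.0
```

Run:
```python
from h import *
s=cam('scene','s4.png'); im=s['pixels'][170:270,250:390]; cv2.imwrite('pics/s4z.png',cv2.resize(im,(700,500),interpolation=3)[:,:,::-1])
```

```text
(no output)
```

View pics/s4z.png

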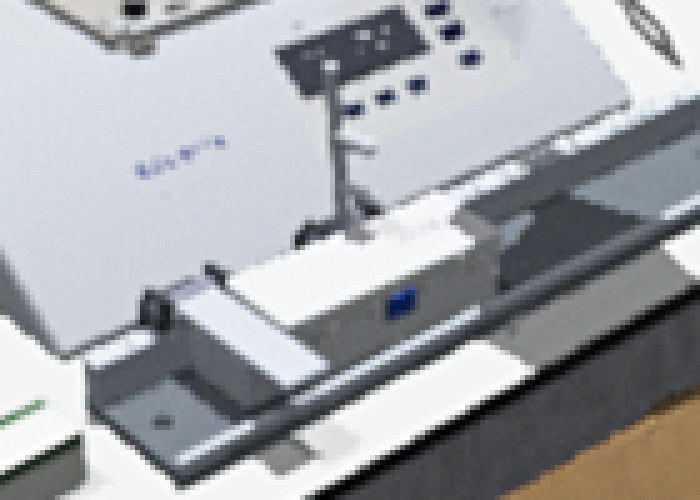

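The box lies flat against the lowered paddle at (300,300), the rod is upright with its tip at (330,65), and the arm is clear. I'm handing in.

```bash
python3 -c "
from station import bot; print(bot.hand_in())"
```

```text
the job is handed in; nothing more can be done
None
```

The job is handed in (no verdict came back): the last picture shows the paddle down across the lane, the box flat in the lane against it, the rod stop still upright, and the arm clear of everything.

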